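Set the stacked tubs on their own lids

ROBOT

A 6-joint arm with a two-finger parallel gripper is mounted at the origin on the work surface. World frame = base frame: x ahead of the robot, y to its left, z up, the work surface at z = 0. Lengths are in m, angles in rad, forces in N, time in s.
With the tool pointing down it reaches from about 0.3 to 0.775 m from the base axis. Payload 14.6 kg.
Tool frame: the origin (TCP) lies at the very end of the fingers, on their centre line; the grasp point (between the pads) lies 19 mm behind it (ctrl.grasp_offset is the distance from the TCP to the grasp point, in m); z points along the fingers, y is the line along which they close (so a half turn about z gives the same grasp; the last joint's range is limited). The gripper opens to 94 mm and grips with 3 to 60 N. Pads are 16 mm wide; open, the fingers measure 119 mm over their backs; the gripper's body (75 mm by 177 mm) begins 78 mm behind the grasp point.
Start: joints at [-0.067, 0.3, 1.521, -0, 1.321, -0.067], TCP at [0.55, -0, 0.205] pointing down, gripper open.
Joint ranges: [-3.03, 3.03], [-0.79, 2.21], [0.23, 2.52], [-1.04, 4.18], [0, 3.07], [-2.55, 2.55]. Speed limits (rad/s): [2.22, 2.22, 2.57, 3.14, 3.14, 3.14].

INTERFACE

Orientations are given as [roll, pitch, yaw] about the fixed x, y, z axes, in that order (R = Rz(yaw) Ry(pitch) Rx(roll)).
In Python, from station import ctrl gives the robot as it stands.
- The arm moves only by the tool step_arm, never from a script. Its argument "plan" is a list that holds one entry, the list of rows, each a list of 6 numbers: the shift along the tool's x, y, z in units of 30 mm (1.0 is 30 mm), then the turn, a rotation vector about the tool's x, y, z in units of 6 degrees (1.0 is 6 degrees). In form: [[[dx, dy, dz, wx, wy, wz], ...]]. A call has 1 to 8 rows; each row is the pose to reach, as a shift and turn from the pose commanded when the call began, along the tool's axes at that moment; what a row does not reach only later rows make up. A row lasts 1/12 s, in which the tool goes at most 41.7 mm and 7.16 degrees, less where a joint would pass 70% of its speed; a pose out of reach is approached as far as the arm can. A call with a gripper value outside its range is refused whole. "grip" is the opening, from 0 (shut) to 1 (fully open), set as the call begins (left out, the last holds). The fingers move at their own pace and stop on an object; "squeeze" is the grip in N (left out, the last holds). Time passes only in rows, so rows that repeat a pose let the fingers close. It gives the time, the measured TCP pose, the force, the opening and the grip force at its end, in the units of the state.
- ctrl.get_obs(): the state, without advancing time (a new reading comes with each control period).
- ctrl.camera(name): name is "scene" or "side" or "wrist"; returns the picture (400x640x3 uint8, red, green, blue); there is no depth.
- ctrl.camera_model(name): a dict with "intrinsics" (3x3 intrinsics, pixels), "R" (3x3) and "t" (3): a world point X has camera coordinates R X + t; the wrist camera has in their place "tool_from_camera" (4x4, takes a point from camera to tool coordinates, whose origin is the TCP and whose axes are the flange's). Camera axes: x right, y down, z forward; pixel columns grow to the right and rows downward; lengths in m; the calibration is good to about 2 mm. The wrist camera is an equidistant fisheye: a pixel r from the principal point sees the ray r / f radians off the axis. A picture is of the moment at which its call begins: read the wrist's pose just before it. camera_model takes no time and is no camera call.
- ctrl.hand_in(): hands the job in; it is judged then, once.
Trained networks look in the newest picture that a camera, given by its name, has taken for a name from the list of things; names that differ only in an ending like _2 or _b are one class to them, and where a whole thing is asked for, a point or a joint stands for the part that bears it (a point fixed in the world has none). Each returns a list of dicts, best first, with "confidence" (0 to 1); they miss things now and then, are a little off and sometimes report something else, mostly with a low value. They report only what shows in the picture. A call takes as long as a camera call. They do not tell look-alikes from the thing itself.
- ctrl.masks_of(query, camera): "pixels" (400x640 bool, what is visible of it) and "at" ([column, row] in pixels, amid what is visible of it).
- ctrl.place_of(query, camera): "at" ([column, row] in pixels: a listed point, or the origin of a listed thing).
The state is a dict: "time_s": time; "qpos": joint angles; "joint_vel": joint speeds; "tau": joint torques, N m; "ee_pos": TCP position; "eef_rot": TCP orientation; "force": force on the tool from outside, world axes, zero at the start; "moment": the same for the moment, N m; "grip_width": finger opening in m; "grip_force": force on a finger pad.
Only numpy, scipy, OpenCV 4.12 (cv2) and the standard library are available. Lean on these libraries where they do the work, as an engineer would, in place of code of your own. Each camera call takes 0.05 s, during which the arm holds its last target. There are 200 camera calls.

TASK

The washed storage tubs are stacked upside down on the kitchen counter: take the stack apart from the top down and set each tub, still upside down, centred on the lid of its own shape and size, with straight sides square to the lid's. Set each one down gently and let it go (no dropping or toppling); one larger round lid is left over, and the mug stays where it stands.

Things in the scene. Friction and masses are not known exactly. Their poses are not given: they have to be found in the camera images.
- tub_small: Smallest tub, top of the stack: square, body 32 x 32 mm, 36 mm high, upside down, white with a grey rim 6 mm high at its mouth, which is below and stands 2 mm out all round; origin: centre of its underside (the rim), z up. x and y square to its sides.
- tub_round: Round tub, second from the top: body 50 mm across, 42 mm high, upside down, white with a grey rim 6 mm high at its mouth, which is below and stands 2 mm out all round; origin: centre of its underside (the rim), z up.
- tub_square: Square tub, third from the top: body 58 x 58 mm, 46 mm high, upside down, white with a grey rim 6 mm high at its mouth, which is below and stands 2 mm out all round; origin: centre of its underside (the rim), z up. x and y square to its sides.
- tub_oblong: Oblong tub, bottom of the stack, on the counter: body 148 mm long (its x) by 62 mm wide (its y), 56 mm high, upside down, white with a grey rim 6 mm high at its mouth, which is below and stands 2 mm out all round; origin: centre of its underside (the rim), z up.
- lid_small: Lid of the smallest tub: square, 42 x 42 mm; flat plain grey lid, 8 mm thick, lying on the counter, does not move when touched; origin: centre of its underside, on the counter, so its top is 8 mm above. x and y square to its sides.
- lid_round: Lid of the round tub: the smaller round lid, 60 mm across; flat plain grey lid, 8 mm thick, lying on the counter, does not move when touched; origin: centre of its underside, on the counter, so its top is 8 mm above.
- lid_square: Lid of the square tub: square, 68 x 68 mm; flat plain grey lid, 8 mm thick, lying on the counter, does not move when touched; origin: centre of its underside, on the counter, so its top is 8 mm above. x and y square to its sides.
- lid_oblong: Lid of the oblong tub: 158 mm long (its x) by 72 mm wide (its y); flat plain grey lid, 8 mm thick, lying on the counter, does not move when touched; origin: centre of its underside, on the counter, so its top is 8 mm above.
- lid_spare: The left-over lid, no tub here fits it: the larger round one, 86 mm across; flat plain grey lid, 8 mm thick, lying on the counter, does not move when touched; origin: centre of its underside, on the counter, so its top is 8 mm above.
- mug: Blue mug, loose, standing among the lids: 76 mm across, 75 mm high, handle to its y; origin: centre of its underside.
Things that resemble listed ones, but are neither listed nor needed, are in the scene too. What is shaped like the lid_small but green or yellow is not meant.

How it is judged:
By the outcome, as a careful person would: the job done as asked, in the order asked, and still so for the second after the job is handed in, with the robot touching nothing.
It also fails if it takes over 128 s, if anything falls off the work surface, if the arm or the gripper's body presses on something with over 40 N, if the wrist force passes 120 N, or if a joint passes its speed limit or range.

## Working session

There is one attempt and no reset: what is moved stays moved. The work goes in short steps, Python scripts to look and compute and a tool call to move; the robot and the scene stay as the last step left them, time stands still between calls to the robot, and variables do not carry over. Pictures are saved under pics/ and viewed, at most 14 in all, crops included, and the job is handed in when it is done.

Besides the shell and the picture viewer there is one more tool, called after "Request:" by a JSON object that holds its "fn" and its "kwargs". step_arm: Moves the arm, as the interface text tells. Its arguments: {"type":"object","properties":{"plan":{"type":"array","items":{"type":"array","items":{"type":"array","items":{"type":"number"}}}},"grip":{"type":"number"},"squeeze":{"type":"number"}},"required":["plan"]}

```bash
ls; mkdir -p pics; python3 - <<'E'
from station import ctrl
import cv2,numpy as np
np.set_printoptions(precision=4,suppress=True)
for n in ["scene","side"]:
    cv2.imwrite(f"pics/{n}0.png",ctrl.camera(n)[:,:,::-1])
    m=ctrl.camera_model(n);print(n,m)
print(ctrl.camera_model("wrist"))
o=ctrl.get_obs();print(o)
E
```

```text
pics
scene {'intrinsics': array([[378.0698,   0.    , 320.3222],
       [  0.    , 378.0698, 201.388 ],
       [  0.    ,   0.    ,   1.    ]]), 'R': array([[ 0.6638,  0.7479, -0.0043],
       [ 0.6342, -0.566 , -0.5267],
       [-0.3964,  0.3469, -0.85  ]]), 't': array([-0.3838, -0.3011,  1.2956])}
side {'intrinsics': array([[493.0551,   0.    , 319.7969],
       [  0.    , 493.0551, 198.7293],
       [  0.    ,   0.    ,   1.    ]]), 'R': array([[-0.8975, -0.4407, -0.015 ],
       [-0.2995,  0.6344, -0.7127],
       [ 0.3236, -0.6351, -0.7014]]), 't': array([0.5079, 0.2567, 1.0183])}
{'intrinsics': array([[309.7069,   0.    , 316.2436],
       [  0.    , 309.7069, 197.6017],
       [  0.    ,   0.    ,   1.    ]]), 'tool_from_camera': array([[-0.0002, -0.9695, -0.2452,  0.0711],
       [ 1.    , -0.0003,  0.0004,  0.0003],
       [-0.0004, -0.2452,  0.9695, -0.1783],
       [ 0.    ,  0.    ,  0.    ,  1.    ]])}
{'time_s': 0.1, 'qpos': array([-0.0666,  0.3004,  1.5215, -0.    ,  1.3207, -0.0666]), 'joint_vel': array([-0.0008, -0.0016, -0.0023,  0.0002,  0.0009,  0.0003]), 'tau': array([  0.0018, -53.2644, -35.3284,   0.071 ,   0.0235,  -0.0001]), 'ee_pos': array([0.5498, 0.    , 0.205 ]), 'eef_rot': array([-3.1406, -0.    ,  1.5708]), 'force': array([-0.3746,  0.1034, -0.536 ]), 'moment': array([ 0.0265,  0.0461, -0.0186]), 'grip_force': 0.0, 'grip_width': 0.09386403602485369}
```

View pics/scene0.png

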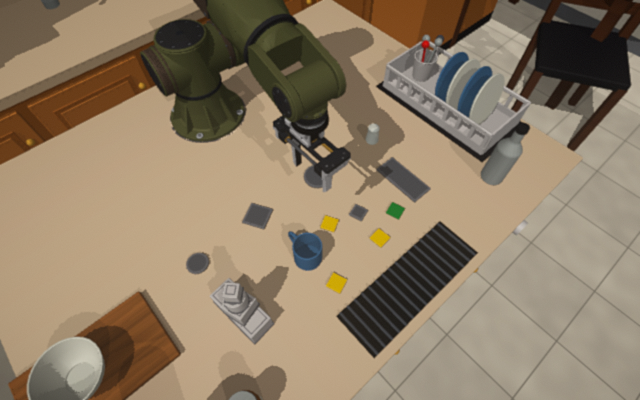

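View pics/side0.png

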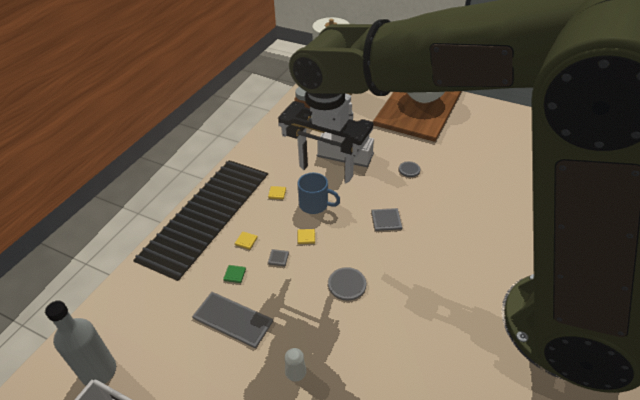

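Scene camera: stack at (240,305), mug (307,250), grey lids: small round (198,262), square (257,216), small square (358,212), oblong (404,180), spare round (315,177, under the gripper). The green (396,210) and yellow (329,223), (380,238), (337,283) squares are look-alikes; the only grey small square is (358,212). The side view agrees: (278,257) grey.

```bash
cat > h.py <<'E'
from station import ctrl
import cv2,numpy as np
from scipy.spatial.transform import Rotation as Ro
from scipy.optimize import least_squares
np.set_printoptions(precision=4,suppress=True)
# name: (shape, layers[(half x, half y, z0, z1)])
def tub(w,l,h,r=0): return (r,[(w/2,l/2,0,h),(w/2+.002,l/2+.002,0,.006)])
M=dict(tub_small=tub(.032,.032,.036),tub_round=tub(.05,.05,.042,1),tub_square=tub(.058,.058,.046),tub_oblong=tub(.148,.062,.056),
 lid_small=(0,[(.021,.021,0,.008)]),lid_round=(1,[(.03,.03,0,.008)]),lid_square=(0,[(.034,.034,0,.008)]),
 lid_oblong=(0,[(.079,.036,0,.008)]),lid_spare=(1,[(.043,.043,0,.008)]),mug=(1,[(.038,.038,0,.075)]))
def pts(name):
    r,ls=M[name];o=[]
    for a,b,z0,z1 in ls:
        c=[(a*np.cos(t),b*np.sin(t)) for t in np.arange(0,6.28,.1)] if r else [(a,b),(a,-b),(-a,b),(-a,-b)]
        if not r: # densify edges for the fisheye
            c=[(a*u,b*s) for u in np.linspace(-1,1,9) for s in(-1,1)]+[(a*s,b*u) for u in np.linspace(-1,1,9) for s in(-1,1)]
        o+=[(x,y,z) for x,y in c for z in(z0,z1)]
    return np.array(o)
def shot(cam,png=None):
    "picture and projector world->pixel"
    ob=ctrl.get_obs();m=ctrl.camera_model(cam);im=ctrl.camera(cam)
    if png: cv2.imwrite(png,im[:,:,::-1])
    K=m["intrinsics"]
    if cam!="wrist":
        def P(X):
            c=X@m["R"].T+m["t"];q=c@K.T;return q[:,:2]/q[:,2:]
    else:
        R=Ro.from_euler("xyz",ob["eef_rot"]).as_matrix();T=m["tool_from_camera"]
        def P(X):
            c=((X-ob["ee_pos"])@R-T[:3,3])@T[:3,:3]
            rho=np.hypot(c[:,0],c[:,1]);th=np.arctan2(rho,c[:,2])
            return np.c_[K[0,0]*th*c[:,0]/rho+K[0,2],K[1,1]*th*c[:,1]/rho+K[1,2]]
    return im,P
A=np.linspace(0,2*np.pi,72,endpoint=False);D=np.c_[np.cos(A),np.sin(A)]
def fit(name,obs,z,g):
    "obs: list of (mask,P); g=(x,y,yaw) guess"
    B=pts(name);rnd=M[name][0]
    S=[]
    for mk,P in obs:
        n,lab,st,_=cv2.connectedComponentsWithStats(mk.astype(np.uint8))
        mk=lab==1+np.argmax(st[1:,4])
        r,c=np.nonzero(mk);S.append(((np.c_[c,r]@D.T).max(0)+.4,P))
    def f(v):
        X=np.c_[B[:,:2]@np.array([[np.cos(v[2]),np.sin(v[2])],[-np.sin(v[2]),np.cos(v[2])]])+v[:2],B[:,2]+z]
        return np.concatenate([(P(X)@D.T).max(0)-s for s,P in S]+[[1e-3*(v[2]-g[2])]])
    best=None
    for dy in ([0] if rnd else np.arange(-.7,.8,.35) if name!="lid_oblong" and name!="tub_oblong" else np.arange(-1.4,1.5,.35)):
        r=least_squares(f,[g[0],g[1],g[2]+dy],loss="soft_l1",x_scale=[.01,.01,.1])
        if best is None or r.cost<best.cost: best=r
    return best.x,np.sqrt(np.mean(f(best.x)**2))
def plane(P,uv,z,g=(.5,0)):
    return least_squares(lambda v:P(np.array([[v[0],v[1],z]]))[0]-uv,g).x
E
python3 - <<'E'
from h import *
for cam in("scene","side"):
    im,P=shot(cam)
    for n in M:
        z={"tub_small":.144,"tub_round":.102,"tub_square":.056}.get(n,0)
        for d in ctrl.masks_of(n,cam):
            if d["confidence"]<.3: continue
            mk=d["pixels"];c=np.array(d["at"])
            g=plane(P,c,z+.008)
            try: v,e=fit(n,[(mk,P)],z,(*g,0.))
            except Exception as x: v,e=x,0
            print(cam,n,round(d["confidence"],2),c,mk.sum(),im[mk].mean(0).round(),g,v,round(float(e),2))
E
```

```text
scene tub_small 0.64 [231.3 293.2] 359 [148. 141. 136.] [ 0.6372 -0.3059] [ 0.6405 -0.3031 -0.7532] 0.98
scene tub_small 0.47 [240.  304.7] 314 [126. 121. 116.] [ 0.6699 -0.3063] [ 0.6659 -0.3073 -0.7019] 2.15
scene tub_small 0.33 [307.5 249.6] 1037 [60. 77. 94.] [ 0.6684 -0.1183] [ 0.6798 -0.1301  0.1556] 9.75
scene tub_round 0.65 [241.7 303.6] 237 [127. 121. 116.] [ 0.655  -0.3007] [ 0.6502 -0.3052 -1.3656] 4.01
scene tub_square 0.79 [243.3 311.9] 398 [128. 122. 117.] [ 0.6565 -0.3074] [ 0.6442 -0.3055  0.3272] 3.94
scene tub_oblong 0.77 [254.3 320.9] 963 [153. 146. 139.] [ 0.6728 -0.2985] [ 0.6412 -0.3032  0.0813] 18.04
scene lid_small 0.65 [393.6 209.6] 175 [ 45. 116.  47.] [0.6845 0.1861] [0.6878 0.1906 0.3065] 1.31
scene lid_small 0.59 [339.2 283.7] 286 [199. 163.  20.] [ 0.7415 -0.0804] [ 0.7332 -0.0826  0.3411] 0.51
scene lid_small 0.57 [379.1 235.6] 237 [199. 164.  20.] [0.7144 0.095 ] [0.7179 0.095  0.0786] 0.75
scene lid_small 0.56 [358.3 214.3] 207 [96. 91. 87.] [0.6283 0.0998] [0.6224 0.1064 0.2619] 0.51
scene lid_small 0.45 [331.2 226.8] 191 [203. 166.  13.] [0.6066 0.0
[... 1443 characters left out ...]
lid_small 0.51 [276.4 194.1] 208 [189. 162.  68.] [ 0.7275 -0.0713] [ 0.7336 -0.0807  0.3568] 0.91
side lid_round 0.51 [408.6 168.2] 279 [94. 92. 91.] [ 0.4485 -0.3165] [ 0.4487 -0.32    0.2401] 0.23
side lid_square 0.96 [387.6 220.1] 608 [99. 97. 95.] [ 0.4318 -0.1083] [ 0.4391 -0.1139  0.5217] 0.76
side lid_square 0.48 [276.3 257.8] 283 [100.  97.  93.] [0.6221 0.1137] [0.6262 0.0952 0.5623] 7.83
side lid_oblong 0.86 [233.3 319.5] 2397 [88. 86. 83.] [0.6219 0.2945] [ 0.6291  0.2913 -0.0215] 0.93
side lid_spare 0.61 [349.  281.5] 999 [100.  98.  95.] [0.4434 0.1025] [ 0.4481  0.1061 -0.0467] 0.39
side mug 0.85 [313.3 191.5] 1247 [59. 68. 76.] [ 0.6444 -0.1214] [ 0.6267 -0.0907  0.0675] 3.71
```

Request:
{"fn": "step_arm", "kwargs": {"plan": [[[-10,3,-3.8,0,0,0],[-10,3,-3.8,0,0,0],[-10,3,-3.8,0,0,0],[-10,3,-3.8,0,0,0],[-10,3,-3.8,0,0,0],[-10,3,-3.8,0,0,0],[-10,3,-3.8,0,0,0],[-10,3,-3.8,0,0,0]]], "grip": 1}}

```text
time_s: 1.87
ee_pos: [0.6399, -0.3017, 0.3203]
eef_rot: [3.141, 0.0, 1.571]
force: [1.3, 0.2, 0.5]
grip_width: 0.0941
grip_force: 0.0
```

Request:
{"fn": "step_arm", "kwargs": {"plan": [[[0,0,0,0,0,0],[0,0,0,0,0,0],[0,0,0,0,0,0]]]}}

```text
time_s: 2.12
ee_pos: [0.6398, -0.2994, 0.3184]
eef_rot: [-3.14, -0.001, 1.571]
force: [-0.1, 0.3, -0.4]
grip_width: 0.0939
grip_force: 0.0
```

```bash
python3 - <<'E'
from h import *
o=ctrl.get_obs();print(o["time_s"],o["qpos"],o["ee_pos"],o["eef_rot"])
im,P=shot("wrist","pics/w1.png")
for n,z in(("tub_small",.144),("tub_round",.102),("tub_square",.056),("tub_oblong",0),("lid_round",0)):
    for d in ctrl.masks_of(n,"wrist")[:2]:
        mk=d["pixels"];v,e=fit(n,[(mk,P)],z,(.64,-.303,0.))
        print(n,round(d["confidence"],2),d["at"],mk.sum(),v,e)
E
```

```text
2.1167 [-0.4896  0.6525  0.7585  0.0002  1.7321 -0.4895] [ 0.6398 -0.2994  0.3184] [-3.1403 -0.0009  1.5707]
tub_small 0.89 [317.9, 184.4] 1175 [ 0.642  -0.3013 -0.7898] 1.3625970201701856
tub_round 0.64 [325.5, 168.5] 549 [ 0.6429 -0.2961 -0.0774] 5.992917602893465
tub_square 0.6 [319.9, 158.4] 681 [ 0.6439 -0.3021  0.2953] 6.328867446789199
tub_oblong 0.68 [292.8, 167.3] 2724 [ 0.59   -0.3099  0.9735] 18.137549434711932
lid_round 0.72 [204.9, 177.2] 911 [ 0.4497 -0.3201  0.1158] 0.3494977498312152
```

View pics/w1.png

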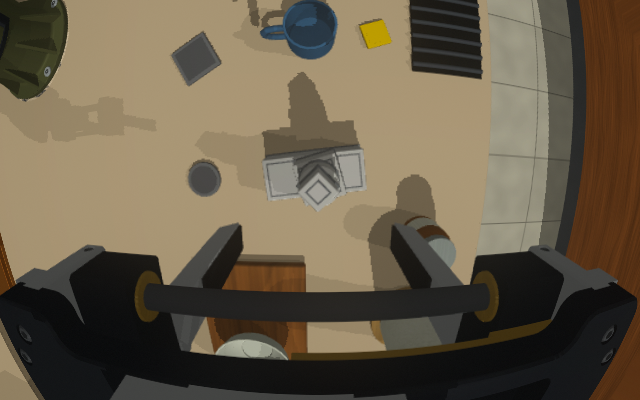

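Wrist view: small tub a diamond at (318,190) atop the stack (oblong along the image row, 265–365), small round lid (205,177), square lid (197,58), mug (310,28), jar (430,240). The stack's own lid candidates stay as chosen. I turn to the small tub's sides and re-measure from there.

Request:
{"fn": "step_arm", "kwargs": {"plan": [[[0,0,1,0,0,-7.45],[0,0,1,0,0,-7.45],[0,0,1,0,0,-7.45],[0,0,1,0,0,-7.45],[0,0,1,0,0,-7.45],[0,0,1,0,0,-7.45],[0,0,1,0,0,-7.45],[0,0,1,0,0,-7.45]]]}}

```text
time_s: 3.08
ee_pos: [0.6399, -0.2994, 0.2897]
eef_rot: [3.142, 0.0, 2.353]
force: [0.2, -0.1, -0.4]
grip_width: 0.0943
grip_force: 0.0
```

```bash
cat >> h.py <<'E'
def moves(p,yaw,note=""):
    "shift/turn rows units from the measured pose to world p,yaw"
    o=ctrl.get_obs();y=o["eef_rot"][2];R=Ro.from_euler("xyz",[np.pi,0,y]).as_matrix()
    d=(yaw-y+np.pi)%(2*np.pi)-np.pi
    print(note,"t",round(o["time_s"],2),"at",o["ee_pos"],round(y,4),"-> rows",(R.T@(np.array(p)-o["ee_pos"])/.03).round(3),"wz",round(-np.degrees(d)/6,3))
def grab(n,cam,z,g,im=None,P=None,k=0):
    if P is None: im,P=shot(cam)
    out=[]
    for d in ctrl.masks_of(n,cam)[:5]:
        if d["confidence"]<.3: continue
        q=plane(P,np.array(d["at"],float),z+.008,g[:2])
        if np.hypot(q[0]-g[0],q[1]-g[1])<.05: out.append((d["pixels"],P))
    return out[:1]
def find(n,cams,z,g):
    obs=[]
    for c in cams:
        o=grab(n,c,z,g)
        if o: v,e=fit(n,o,z,g);print(n,c,v,round(e,2));obs+=o
    if len(obs)>1: v,e=fit(n,obs,z,g);print(n,"joint",v,round(e,2))
    return v
E
python3 - <<'E'
from h import *
v=find("tub_small",("wrist","scene"),.144,(.6413,-.302,-.79))
moves([v[0],v[1],.152],v[2]+np.pi)
im,P=shot("wrist","pics/w2.png")
E
```

```text
tub_small wrist [ 0.6414 -0.3016 -0.7868] 1.25
tub_small scene [ 0.6414 -0.3036 -0.7786] 0.67
tub_small joint [ 0.6415 -0.3022 -0.7885] 1.11
 t 3.28 at [ 0.64   -0.2997  0.2895] 2.3497 -> rows [-0.097 -0.023  4.584] wz -0.032
```

View pics/w2.png

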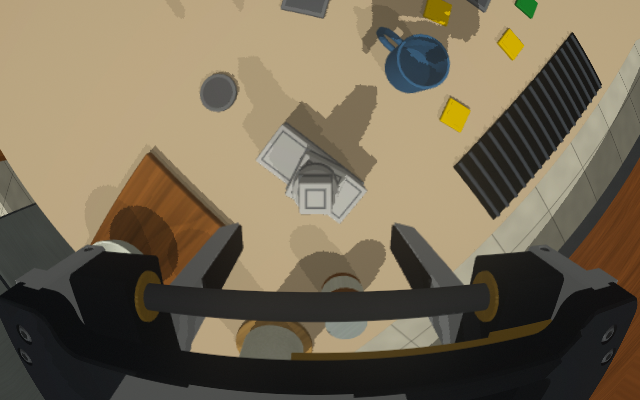

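Top tub is square to the view at (315,198), between the fingertips. Descend and grasp.

Request:
{"fn": "step_arm", "kwargs": {"plan": [[[-0.1,-0.02,1.3,0,0,0],[-0.1,-0.02,2.5,0,0,0],[-0.1,-0.02,3.6,0,0,0],[-0.1,-0.02,4.3,0,0,0],[-0.1,-0.02,4.57,0,0,0],[-0.1,-0.02,4.57,0,0,0],[-0.1,-0.02,4.57,0,0,0]]]}}

```text
time_s: 3.92
ee_pos: [0.6421, -0.3026, 0.1537]
eef_rot: [3.141, 0.001, 2.351]
force: [-0.3, -0.1, 0.7]
grip_width: 0.0938
grip_force: 0.0
```

Request:
{"fn": "step_arm", "kwargs": {"plan": [[[0,0,0,0,0,0],[0,0,0,0,0,0],[0,0,0,0,0,0],[0,0,0,0,0,0],[0,0,0,0,0,0],[0,0,0,0,0,0],[0,0,0,0,0,0],[0,0,0,0,0,0]]], "grip": 0.2, "squeeze": 8}}

```text
time_s: 4.58
ee_pos: [0.6417, -0.3024, 0.1523]
eef_rot: [3.142, 0.0, 2.351]
force: [0.3, -0.5, -0.6]
grip_width: 0.0445
grip_force: 0.0
```

```bash
python3 - <<'E'
from h import *
o=ctrl.get_obs();print(o["ee_pos"],o["eef_rot"],o["force"],o["grip_width"],o["grip_force"])
find("tub_small",("wrist","scene"),.144,(.6413,-.302,-.79))
E
```

```text
[ 0.6417 -0.3024  0.1523] [3.1416 0.     2.3509] [ 0.2916 -0.469  -0.5699] 0.04447160760753714 0.0
tub_small wrist [ 0.6408 -0.3016 -0.7895] 1.37
tub_small scene [ 0.6475 -0.3114 -1.4684] 3.82
tub_small joint [ 0.6409 -0.3021 -0.787 ] 3.95
```

Request:
{"fn": "step_arm", "kwargs": {"plan": [[[0,0,0,0,0,0],[0,0,0,0,0,0],[0,0,0,0,0,0],[0,0,0,0,0,0],[0,0,0,0,0,0]]]}}

```text
time_s: 5.2
ee_pos: [0.6416, -0.3024, 0.1523]
eef_rot: [-3.142, -0.0, 2.351]
force: [-0.1, 1.0, -0.2]
grip_width: 0.0321
grip_force: 8.0
```

Request:
{"fn": "step_arm", "kwargs": {"plan": [[[0,0,-0.2,0,0,0],[0,0,-0.6,0,0,0],[0,0,-1.2,0,0,0],[0,0,-2,0,0,0],[0,0,-2,0,0,0],[0,0,-2,0,0,0]]]}}

```text
time_s: 5.7
ee_pos: [0.6422, -0.3027, 0.2147]
eef_rot: [3.141, 0.004, 2.351]
force: [0.9, -0.3, -1.8]
grip_width: 0.0322
grip_force: 8.0
```

```bash
python3 - <<'E'
from h import *
o=ctrl.get_obs();print(o["ee_pos"],o["eef_rot"],o["force"],o["grip_width"],o["grip_force"])
find("tub_small",("wrist","scene"),o["ee_pos"][2]-.008,(.6413,-.302,-.79))
find("tub_round",("wrist","scene"),.102,(.6413,-.302,0))
find("lid_small",("scene","side"),0,(.623,.106,.26))
moves([.6226,.106,.12],1.571+.26)
E
```

```text
[ 0.6422 -0.3027  0.2147] [3.1405 0.0035 2.351 ] [ 0.8551 -0.2691 -1.7559] 0.03216669542218336 8.000013828277588
tub_small wrist [ 0.6417 -0.3017 -0.7893] 1.74
tub_small scene [ 0.6485 -0.3099 -0.1312] 4.43
tub_small joint [ 0.6421 -0.3021 -0.7857] 4.3
tub_round wrist [ 0.6364 -0.2977 -0.6559] 8.3
tub_round scene [ 0.6452 -0.3056 -0.0628] 1.22
tub_round joint [ 0.642  -0.3035  0.0362] 8.0
lid_small scene [0.6213 0.1064 0.2396] 0.76
lid_small side [0.6221 0.1068 0.2716] 1.06
lid_small joint [0.6217 0.1066 0.2613] 0.94
 t 6.3 at [ 0.6416 -0.3024  0.2122] 2.351 -> rows [10.123  9.126  3.074] wz 4.965
```

Request:
{"fn": "step_arm", "kwargs": {"plan": [[[7.6,6.85,0.5,0,0,0],[7.6,6.85,0.5,0,0,0],[7.6,6.85,0.5,0,0,0],[7.6,6.85,0.5,0,0,0],[7.6,6.85,0.5,0,0,0],[7.6,6.85,0.5,0,0,0],[7.6,6.85,0.5,0,0,0],[7.6,6.85,0.5,0,0,0]]]}}

```text
time_s: 6.97
ee_pos: [0.6268, 0.0089, 0.1974]
eef_rot: [3.141, -0.001, 2.354]
force: [0.8, 0.5, -0.3]
grip_width: 0.0322
grip_force: 8.0
```

Request:
{"fn": "step_arm", "kwargs": {"plan": [[[1,0.9,0.5,0,0,1],[2,1.8,1,0,0,2],[2.5,2.25,1.5,0,0,3],[2.5,2.25,2,0,0,4],[2.5,2.25,2.2,0,0,4.97],[2.5,2.25,2.2,0,0,4.97],[2.5,2.25,2.2,0,0,4.97],[2.5,2.25,2.2,0,0,4.97]]]}}

```text
time_s: 7.63
ee_pos: [0.623, 0.1045, 0.1322]
eef_rot: [3.14, 0.0, 1.833]
force: [1.1, -0.5, 0.7]
grip_width: 0.032
grip_force: 8.0
```

```bash
python3 - <<'E'
from h import *
o=ctrl.get_obs()
im,P=shot("wrist","pics/w3.png")
find("tub_small",("wrist",),o["ee_pos"][2]-.008,(*o["ee_pos"][:2],.26))
v=find("lid_small",("wrist","scene","side"),0,(.622,.1065,.26))
moves([v[0],v[1],.05],1.571+v[2])
E
```

```text
tub_small wrist [0.623  0.1062 0.2635] 1.42
lid_small wrist [0.6225 0.1087 0.3082] 2.85
lid_small scene [0.6215 0.1061 0.2883] 1.24
lid_small joint [0.6223 0.1077 0.293 ] 2.33
 t 8.08 at [0.6226 0.1049 0.1314] 1.8308 -> rows [0.094 0.013 2.714] wz -0.317
```

View pics/w3.png

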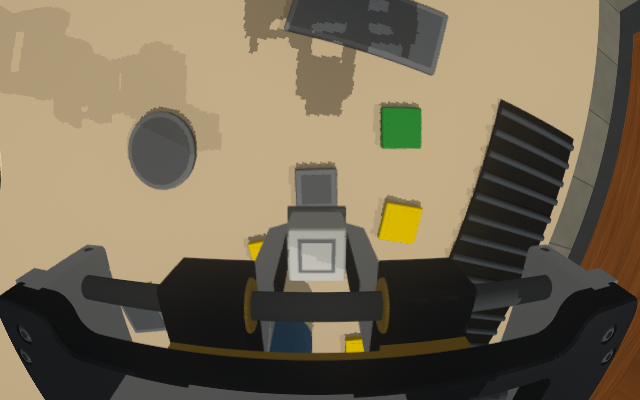

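The small lid shows at (316,188) behind the held tub (316,255); sides parallel in the image. Lower and release.

Request:
{"fn": "step_arm", "kwargs": {"plan": [[[0.04,-0.01,1,0,0,0],[0.04,-0.01,2,0,0,0],[0.04,-0.01,2.8,0,0,0],[0.04,-0.01,3.3,0,0,0],[0.04,-0.01,3.6,0,0,0],[0.04,-0.01,3.7,0,0,0],[0.04,-0.01,3.75,0,0,0],[0.04,-0.01,3.75,0,0,0]]]}}

```text
time_s: 8.75
ee_pos: [0.6224, 0.1061, 0.0196]
eef_rot: [3.14, 0.0, 1.831]
force: [-0.3, -0.5, 0.6]
grip_width: 0.0322
grip_force: 8.0
```

Request:
{"fn": "step_arm", "kwargs": {"plan": [[[0,0,0.03,0,0,0],[0,0,0.06,0,0,0],[0,0,0.08,0,0,0],[0,0,0.08,0,0,0],[0,0,0.08,0,0,0]]]}}

```text
time_s: 9.17
ee_pos: [0.622, 0.1061, 0.0166]
eef_rot: [3.141, 0.0, 1.831]
force: [-0.3, 0.2, -1.1]
grip_width: 0.0319
grip_force: 8.0
```

Request:
{"fn": "step_arm", "kwargs": {"plan": [[[0,0,0.01,0,0,0],[0,0,0.02,0,0,0],[0,0,0.02,0,0,0]]]}}

```text
time_s: 9.42
ee_pos: [0.6221, 0.106, 0.0162]
eef_rot: [3.141, 0.0, 1.83]
force: [-2.4, -0.6, 5.3]
grip_width: 0.0317
grip_force: 8.0
```

Request:
{"fn": "step_arm", "kwargs": {"plan": [[[0,0,0,0,0,0],[0,0,0,0,0,0],[0,0,0,0,0,0],[0,0,0,0,0,0],[0,0,0,0,0,0],[0,0,0,0,0,0]]], "grip": 1}}

```text
time_s: 9.92
ee_pos: [0.622, 0.106, 0.0157]
eef_rot: [-3.142, -0.0, 1.831]
force: [0.0, 0.1, -0.0]
grip_width: 0.0683
grip_force: 0.0
```

Request:
{"fn": "step_arm", "kwargs": {"plan": [[[0,0,-0.6,0,0,0],[0,0,-1.6,0,0,0],[0,0,-2.9,0,0,0],[0,0,-4.2,0,0,0],[0,0,-5.5,0,0,0],[0,0,-6,0,0,0],[0,0,-6,0,0,0]]]}}

```text
time_s: 10.5
ee_pos: [0.6234, 0.1062, 0.2007]
eef_rot: [3.134, 0.001, 1.831]
force: [0.3, -0.5, -0.1]
grip_width: 0.0938
grip_force: 0.0
```

```bash
python3 - <<'E'
from h import *
find("tub_small",("wrist","scene","side"),.008,(.622,.106,.26))
find("lid_small",("wrist","scene","side"),0,(.622,.1065,.26))
find("tub_round",("scene","side"),.102,(.642,-.303,0))
find("tub_square",("scene","side"),.056,(.642,-.303,0))
moves([.642,-.2,.27],1.571)
im,P=shot("wrist","pics/w4.png")
c=P(np.array([[.622,.106,.02]]))[0].astype(int);print(c)
cv2.imwrite("pics/w4c.png",cv2.resize(im[max(0,c[1]-60):c[1]+60,c[0]-80:c[0]+80,::-1],None,fx=4,fy=4,interpolation=cv2.INTER_CUBIC))
E
```

```text
tub_small wrist [0.6219 0.1066 0.2593] 1.76
tub_small scene [0.6221 0.1044 0.2502] 0.56
tub_small side [0.6222 0.1062 0.2399] 0.75
tub_small joint [0.622  0.1059 0.2577] 1.19
lid_small wrist [0.6223 0.1104 0.35  ] 14.7
lid_small scene [0.5982 0.0965 0.5892] 9.69
lid_small side [0.6214 0.1112 0.557 ] 6.86
lid_small joint [0.6217 0.1089 0.3354] 11.46
tub_round scene [ 0.6417 -0.3051 -0.8125] 0.24
tub_round side [ 0.6393 -0.2955  0.397 ] 3.06
tub_round joint [ 0.642  -0.3045 -0.6042] 2.69
tub_square scene [ 0.6455 -0.3061  0.3025] 3.74
tub_square side [ 0.6414 -0.2974  0.2872] 3.05
tub_square joint [ 0.6448 -0.3052  0.2902] 3.82
 t 11.5 at [0.6219 0.1061 0.1958] 1.8306 -> rows [-10.032  -1.975  -2.473] wz 2.479
[315 182]
```

View pics/w4c.png

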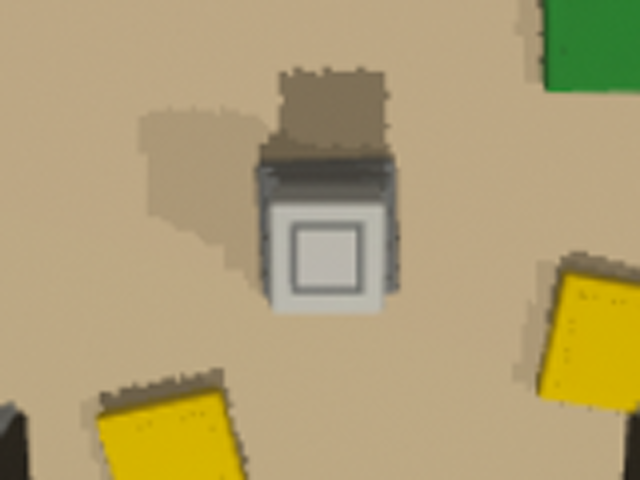

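Small tub sits centred and square on its lid (tub at 328,255 within the lid outline in the crop). Next, the round tub.

Request:
{"fn": "step_arm", "kwargs": {"plan": [[[-9.9,-2.1,-2.4,0,0,0],[-9.9,-2.1,-2.4,0,0,0],[-9.9,-2.1,-2.4,0,0,0],[-9.9,-2.1,-2.4,0,0,0],[-9.9,-2.1,-2.4,0,0,0],[-9.9,-2.1,-2.4,0,0,0],[-9.9,-2.1,-2.4,0,0,0],[-9.9,-2.1,-2.4,0,0,0]]]}}

```text
time_s: 12.22
ee_pos: [0.6369, -0.2017, 0.2689]
eef_rot: [3.141, 0.001, 1.828]
force: [0.0, 0.3, -0.2]
grip_width: 0.0938
grip_force: 0.0
```

Request:
{"fn": "step_arm", "kwargs": {"plan": [[[-1.1,-0.25,0,0,0,0.8],[-2.2,-0.5,0,0,0,1.6],[-3.3,-0.72,0,0,0,2.48],[-3.3,-0.72,0,0,0,2.48],[-3.3,-0.72,0,0,0,2.48],[-3.3,-0.72,0,0,0,2.48]]]}}

```text
time_s: 12.72
ee_pos: [0.6419, -0.298, 0.2676]
eef_rot: [-3.141, -0.0, 1.572]
force: [0.4, 1.0, 0.2]
grip_width: 0.0942
grip_force: 0.0
```

```bash
python3 - <<'E'
from h import *
v=find("tub_round",("wrist","scene"),.102,(.642,-.303,0))
moves([v[0],v[1],.112],1.571)
E
```

```text
tub_round wrist [ 0.6428 -0.3036 -0.1268] 0.36
tub_round scene [ 0.647  -0.3065 -0.8633] 2.62
tub_round joint [ 0.643  -0.3039 -0.1625] 2.41
 t 12.92 at [ 0.6422 -0.2973  0.2683] 1.5726 -> rows [-0.222  0.027  5.209] wz 0.015
```

Request:
{"fn": "step_arm", "kwargs": {"plan": [[[-0.22,0.01,1.3,0,0,0],[-0.22,0.01,2.6,0,0,0],[-0.22,0.01,3.8,0,0,0],[-0.22,0.01,4.7,0,0,0],[-0.22,0.01,5.1,0,0,0],[-0.22,0.01,5.2,0,0,0],[-0.22,0.01,5.2,0,0,0]]]}}

```text
time_s: 13.5
ee_pos: [0.6426, -0.3048, 0.1126]
eef_rot: [3.141, 0.0, 1.571]
force: [-0.7, -0.7, 1.8]
grip_width: 0.0938
grip_force: 0.0
```

Request:
{"fn": "step_arm", "kwargs": {"plan": [[[0,0,0,0,0,0],[0,0,0,0,0,0],[0,0,0,0,0,0],[0,0,0,0,0,0],[0,0,0,0,0,0],[0,0,0,0,0,0],[0,0,0,0,0,0],[0,0,0,0,0,0]]], "grip": 0.4, "squeeze": 10}}

```text
time_s: 14.17
ee_pos: [0.6422, -0.305, 0.1119]
eef_rot: [3.141, 0.0, 1.571]
force: [0.0, -0.0, 0.2]
grip_width: 0.0498
grip_force: 10.0
```

Request:
{"fn": "step_arm", "kwargs": {"plan": [[[0,0,0,0,0,0],[0,0,-0.2,0,0,0],[0,0,-0.6,0,0,0],[0,0,-1.2,0,0,0],[0,0,-2,0,0,0],[0,0,-2,0,0,0],[0,0,-2,0,0,0]]]}}

```text
time_s: 14.75
ee_pos: [0.6428, -0.3053, 0.1742]
eef_rot: [3.138, 0.002, 1.571]
force: [0.0, -0.0, -1.0]
grip_width: 0.05
grip_force: 10.0
```

```bash
python3 - <<'E'
from h import *
o=ctrl.get_obs()
find("tub_round",("wrist",),o["ee_pos"][2]-.010,(.6425,-.304,0))
find("tub_square",("wrist","scene"),.056,(.6425,-.304,.29))
v=find("lid_round",("wrist","scene","side"),0,(.449,-.3205,0))
moves([v[0],v[1],.018],1.571)
E
```

```text
tub_round wrist [ 0.6431 -0.303   0.0617] 1.26
tub_square wrist [ 0.6426 -0.2984  0.2868] 12.33
tub_square scene [ 0.6551 -0.3021  0.3288] 8.07
tub_square joint [ 0.644  -0.3027  0.2874] 12.1
lid_round wrist [ 0.4499 -0.32    0.1428] 0.37
lid_round side [ 0.4492 -0.3203  0.3139] 0.37
lid_round joint [ 0.4497 -0.3201 -0.1569] 0.39
 t 15.35 at [ 0.6422 -0.305   0.1717] 1.5708 -> rows [-0.503 -6.415  5.123] wz -0.002
```

Request:
{"fn": "step_arm", "kwargs": {"plan": [[[-0.55,-6.41,0,0,0,0],[-0.55,-6.41,0,0,0,0],[-0.55,-6.41,0,0,0,0],[-0.55,-6.41,0,0,0,0],[-0.55,-6.41,0,0,0,0],[-0.55,-6.41,1,0,0,0],[-0.55,-6.41,2,0,0,0],[-0.55,-6.41,2,0,0,0]]]}}

```text
time_s: 16.02
ee_pos: [0.4477, -0.3202, 0.1074]
eef_rot: [-3.136, -0.004, 1.57]
force: [-0.3, 1.5, -1.7]
grip_width: 0.0498
grip_force: 10.0
```

Request:
{"fn": "step_arm", "kwargs": {"plan": [[[0,0,1,0,0,0],[0,0,1.9,0,0,0],[0,0,2.5,0,0,0],[0,0,2.8,0,0,0],[0,0,2.9,0,0,0],[0,0,3,0,0,0],[0,0,3,0,0,0],[0,0,3,0,0,0]]]}}

```text
time_s: 16.68
ee_pos: [0.4504, -0.3219, 0.023]
eef_rot: [3.14, 0.001, 1.571]
force: [-0.5, 0.1, -0.0]
grip_width: 0.0498
grip_force: 10.0
```

```bash
python3 - <<'E'
from h import *
o=ctrl.get_obs()
moves([.4495,-.3215,.0175],1.571)
find("tub_round",("wrist","scene","side"),o["ee_pos"][2]-.0099,(.4495,-.321,0))
E
```

```text
t 16.68 at [ 0.4504 -0.3219  0.023 ] 1.5709 -> rows [ 0.013 -0.031  0.183] wz -0.001
tub_round wrist [ 0.4508 -0.3197 -0.037 ] 1.62
tub_round side [ 0.4503 -0.3196  0.5989] 0.73
tub_round joint [ 0.4508 -0.3197 -0.037 ] 1.26
```

Request:
{"fn": "step_arm", "kwargs": {"plan": [[[0,-0.03,0.1,0,0,0],[0,-0.03,0.13,0,0,0],[0,-0.03,0.16,0,0,0],[0,-0.03,0.17,0,0,0],[0,-0.03,0.17,0,0,0]]]}}

```text
time_s: 17.4
ee_pos: [0.4488, -0.3216, 0.0174]
eef_rot: [-3.141, 0.0, 1.571]
force: [-5.5, 2.1, 12.0]
grip_width: 0.0497
grip_force: 10.0
```

Request:
{"fn": "step_arm", "kwargs": {"plan": [[[0,0,-0.02,0,0,0],[0,0,-0.02,0,0,0],[0,0,-0.02,0,0,0],[0,0,-0.02,0,0,0],[0,0,-0.02,0,0,0],[0,0,-0.02,0,0,0]]], "grip": 1}}

```text
time_s: 17.9
ee_pos: [0.449, -0.3215, 0.0172]
eef_rot: [-3.141, -0.0, 1.571]
force: [1.0, 0.5, 0.1]
grip_width: 0.086
grip_force: 0.0
```

Request:
{"fn": "step_arm", "kwargs": {"plan": [[[0,0,-0.6,0,0,0],[0,0,-1.6,0,0,0],[0,0,-2.9,0,0,0],[0,0,-4.2,0,0,0],[0,0,-5.5,0,0,0],[0,0,-6.8,0,0,0],[0,0,-7,0,0,0],[0,0,-7,0,0,0]]]}}

```text
time_s: 18.57
ee_pos: [0.4497, -0.322, 0.2299]
eef_rot: [3.138, 0.003, 1.571]
force: [-0.6, 0.5, -0.9]
grip_width: 0.0938
grip_force: 0.0
```

```bash
python3 - <<'E'
from h import *
find("tub_round",("wrist","scene","side"),.008,(.4495,-.321,0))
find("tub_square",("wrist","scene","side"),.056,(.6425,-.304,.29))
find("lid_square",("wrist","scene","side"),0,(.438,-.115,.517))
moves([.6425,-.298,.23],1.571+.29)
E
```

```text
tub_round wrist [ 0.4492 -0.32    0.0762] 0.36
tub_round scene [ 0.4494 -0.3221 -0.1486] 0.24
tub_round side [ 0.4481 -0.3193 -0.001 ] 0.2
tub_round joint [ 0.4491 -0.3204  0.1198] 0.45
tub_square wrist [ 0.6424 -0.3036  0.273 ] 0.73
tub_square scene [ 0.6441 -0.3051  0.3042] 0.87
tub_square side [ 0.6431 -0.3026  0.2843] 0.7
tub_square joint [ 0.6428 -0.3038  0.2747] 0.88
lid_square wrist [ 0.4385 -0.1154  0.5145] 3.64
lid_square scene [ 0.4384 -0.1154  0.5173] 0.65
lid_square side [ 0.4385 -0.114   0.506 ] 0.66
lid_square joint [ 0.4386 -0.1151  0.5144] 2.22
 t 19.47 at [ 0.449  -0.3215  0.2273] 1.5708 -> rows [ 0.784  6.45  -0.089] wz -2.772
```

Request:
{"fn": "step_arm", "kwargs": {"plan": [[[0.6,6.4,0,0,0,0],[0.6,6.4,0,0,0,-0.5],[0.6,6.4,0,0,0,-1],[0.6,6.4,0,0,0,-1.5],[0.6,6.4,0,0,0,-2],[0.6,6.4,0,0,0,-2.65],[0.6,6.4,0,0,0,-2.65],[0.6,6.4,0,0,0,-2.65]]]}}

```text
time_s: 20.13
ee_pos: [0.6408, -0.3035, 0.2269]
eef_rot: [-3.141, -0.0, 1.846]
force: [-0.3, 0.1, -0.0]
grip_width: 0.0939
grip_force: 0.0
```

```bash
python3 - <<'E'
from h import *
v=find("tub_square",("wrist","scene"),.056,(.6428,-.304,.278))
moves([v[0],v[1],.068],1.571+v[2])
im,P=shot("wrist","pics/w5.png")
E
```

```text
tub_square wrist [ 0.6439 -0.3039  0.2843] 1.2
tub_square scene [ 0.6449 -0.3055  0.3068] 3.55
tub_square joint [ 0.644  -0.3042  0.2882] 2.8
 t 20.33 at [ 0.6405 -0.3039  0.2281] 1.8463 -> rows [-0.042  0.112  5.336] wz -0.123
```

View pics/w5.png

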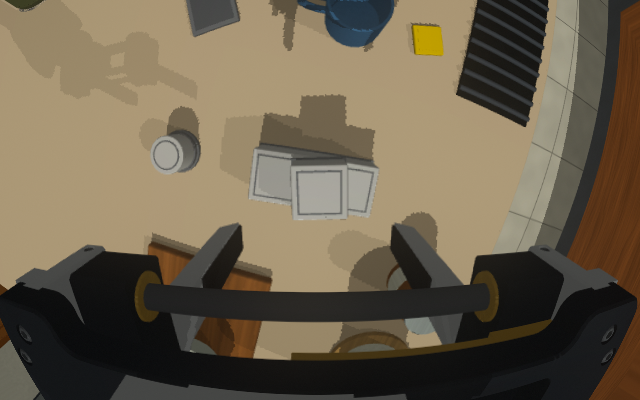

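Square tub at (319,192), oblong beneath (250–378), round tub done at (175,153). A jar stands near the right finger (400,280); I triangulate it before going down.

```bash
python3 - <<'E'
from h import *
m=ctrl.camera_model("wrist");K=m["intrinsics"];T=m["tool_from_camera"]
def ray(p,yaw,uv):
    d=(np.array(uv)-K[:2,2])/K[0,0];th=np.linalg.norm(d);c=np.r_[d/th*np.sin(th),np.cos(th)]
    R=Ro.from_euler("xyz",[np.pi,0,yaw]).as_matrix();return np.array(p)+R@T[:3,3],R@T[:3,:3]@c
def tri(a,b):
    s=np.linalg.lstsq(np.c_[a[1],-b[1]],b[0]-a[0],rcond=None)[0];return a[0]+s[0]*a[1],b[0]+s[1]*b[1]
p1=([.6398,-.2994,.3184],1.5707);p2=([.64,-.2997,.2895],2.3497)
print(tri(ray(*p1,(425,225)),ray(*p2,(342,280))))
print(tri(ray(*p1,(440,253)),ray(*p2,(345,325))))
E
python3 -c "
import cv2
a=cv2.imread('pics/w1.png')[190:290,370:480];b=cv2.imread('pics/w2.png')[240:350,280:410]
cv2.imwrite('pics/jar.png',cv2.hconcat([cv2.resize(a,(400,360)),cv2.resize(b,(400,360))]))"
```

```text
(array([ 0.9539, -0.5145, -0.3116]), array([ 0.9531, -0.5111, -0.3131]))
(array([ 0.8375, -0.4272,  0.0708]), array([ 0.8372, -0.4347,  0.0742]))
```

View pics/jar.png

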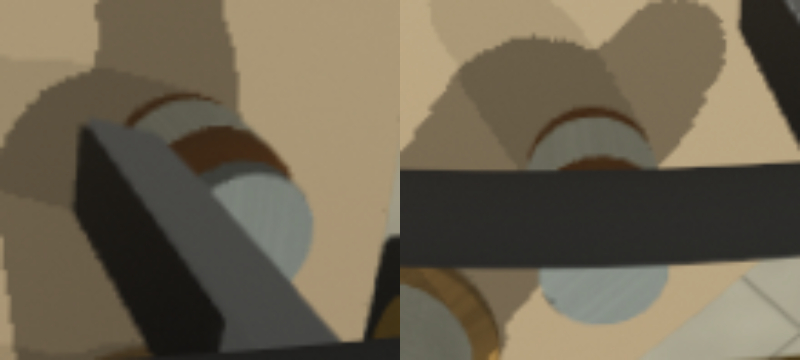

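The jar is at about (0.82, -0.42), clear of the gripper. Grasp the square tub.

Request:
{"fn": "step_arm", "kwargs": {"plan": [[[-0.03,0.09,1.3,0,0,-0.07],[-0.03,0.09,2.6,0,0,-0.07],[-0.03,0.09,3.8,0,0,-0.07],[-0.03,0.09,4.8,0,0,-0.07],[-0.03,0.09,5.2,0,0,-0.07],[-0.03,0.09,5.33,0,0,-0.07],[-0.03,0.09,5.33,0,0,-0.07],[-0.03,0.09,5.33,0,0,-0.07]]]}}

```text
time_s: 21.05
ee_pos: [0.6447, -0.3042, 0.0699]
eef_rot: [3.139, 0.002, 1.855]
force: [-0.2, 0.1, -0.1]
grip_width: 0.0937
grip_force: 0.0
```

Request:
{"fn": "step_arm", "kwargs": {"plan": [[[0,0,0,0,0,0],[0,0,0,0,0,0],[0,0,0,0,0,0],[0,0,0,0,0,0],[0,0,0,0,0,0],[0,0,0,0,0,0],[0,0,0,0,0,0]]], "grip": 0.5, "squeeze": 12}}

```text
time_s: 21.63
ee_pos: [0.6439, -0.3037, 0.0675]
eef_rot: [3.142, 0.0, 1.856]
force: [-0.1, 0.3, 1.7]
grip_width: 0.0582
grip_force: 12.0
```

Request:
{"fn": "step_arm", "kwargs": {"plan": [[[0,0,0,0,0,0],[0,0,-0.2,0,0,0],[0,0,-0.6,0,0,0],[0,0,-1.2,0,0,0],[0,0,-2,0,0,0],[0,0,-2,0,0,0],[0,0,-2,0,0,0]]]}}

```text
time_s: 22.22
ee_pos: [0.6445, -0.3039, 0.1296]
eef_rot: [3.139, 0.002, 1.856]
force: [-0.1, 0.5, -1.9]
grip_width: 0.0577
grip_force: 12.0
```

```bash
python3 - <<'E'
from h import *
o=ctrl.get_obs()
find("tub_square",("wrist","scene"),o["ee_pos"][2]-.012,(.6432,-.304,.28))
moves([.4385,-.1155,.02],1.571+.513)
E
```

```text
tub_square wrist [ 0.6446 -0.3031  0.2849] 8.42
tub_square scene [ 0.6445 -0.3093  0.3489] 11.08
tub_square joint [ 0.6447 -0.3036  0.289 ] 10.67
 t 22.42 at [ 0.6434 -0.3034  0.1262] 1.8556 -> rows [ 7.93  -4.795  3.54 ] wz -2.181
```

Request:
{"fn": "step_arm", "kwargs": {"plan": [[[7.94,-4.79,0,0,0,0],[7.94,-4.79,0,0,0,-0.5],[7.94,-4.79,0,0,0,-1],[7.94,-4.79,0,0,0,-1.5],[7.94,-4.79,0,0,0,-2],[7.94,-4.79,0,0,0,-2.18],[7.94,-4.79,0,0,0,-2.18],[7.94,-4.79,0.6,0,0,-2.18]]]}}

```text
time_s: 23.08
ee_pos: [0.4371, -0.1131, 0.1113]
eef_rot: [3.14, 0.002, 2.086]
force: [0.5, -0.4, -0.5]
grip_width: 0.0579
grip_force: 12.0
```

Request:
{"fn": "step_arm", "kwargs": {"plan": [[[0,0,0.8,0,0,0],[0,0,1.5,0,0,0],[0,0,2.1,0,0,0],[0,0,2.5,0,0,0],[0,0,2.7,0,0,0],[0,0,2.7,0,0,0],[0,0,2.7,0,0,0]]]}}

```text
time_s: 23.67
ee_pos: [0.439, -0.1154, 0.0286]
eef_rot: [-3.141, -0.0, 2.084]
force: [0.3, 0.0, -1.1]
grip_width: 0.0582
grip_force: 12.0
```

```bash
python3 - <<'E'
from h import *
o=ctrl.get_obs()
moves([.4385,-.1152,.0195],1.571+.513)
find("tub_square",("wrist","scene","side"),o["ee_pos"][2]-.0115,(.4385,-.115,.513))
E
```

```text
t 23.67 at [ 0.439  -0.1154  0.0286] 2.0839 -> rows [ 0.015 -0.011  0.302] wz -0.001
tub_square wrist [ 0.439  -0.1146  0.5131] 8.45
tub_square scene [ 0.4404 -0.1225  0.74  ] 3.72
tub_square side [ 0.4384 -0.1148  0.4418] 1.73
tub_square joint [ 0.4391 -0.1149  0.5113] 5.76
```

Request:
{"fn": "step_arm", "kwargs": {"plan": [[[0,0,0.12,0,0,0],[0,0,0.2,0,0,0],[0,0,0.24,0,0,0],[0,0,0.27,0,0,0],[0,0,0.29,0,0,0],[0,0,0.29,0,0,0],[0,0,0.29,0,0,0]]]}}

```text
time_s: 24.55
ee_pos: [0.439, -0.1154, 0.0197]
eef_rot: [-3.142, -0.0, 2.084]
force: [-0.5, -0.1, -0.4]
grip_width: 0.0578
grip_force: 12.0
```

Request:
{"fn": "step_arm", "kwargs": {"plan": [[[0,0,0.01,0,0,0],[0,0,0.02,0,0,0],[0,0,0.02,0,0,0]]]}}

```text
time_s: 24.8
ee_pos: [0.4391, -0.1154, 0.0195]
eef_rot: [3.142, 0.0, 2.084]
force: [-3.2, 0.5, 5.2]
grip_width: 0.0578
grip_force: 12.0
```

Request:
{"fn": "step_arm", "kwargs": {"plan": [[[0,0,0,0,0,0],[0,0,0,0,0,0],[0,0,0,0,0,0],[0,0,0,0,0,0],[0,0,0,0,0,0],[0,0,0,0,0,0]]], "grip": 1}}

```text
time_s: 25.3
ee_pos: [0.439, -0.1154, 0.0191]
eef_rot: [3.142, 0.0, 2.084]
force: [-0.6, -0.6, -0.2]
grip_width: 0.0931
grip_force: 0.0
```

Request:
{"fn": "step_arm", "kwargs": {"plan": [[[0,0,-0.6,0,0,0],[0,0,-1.6,0,0,0],[0,0,-2.9,0,0,0],[0,0,-4.2,0,0,0],[0,0,-5.5,0,0,0],[0,0,-6.5,0,0,0],[0,0,-7,0,0,0],[0,0,-7,0,0,0]]]}}

```text
time_s: 25.97
ee_pos: [0.4401, -0.1157, 0.2325]
eef_rot: [3.138, 0.004, 2.084]
force: [1.3, 0.1, 0.4]
grip_width: 0.0941
grip_force: 0.0
```

```bash
python3 - <<'E'
from h import *
find("tub_square",("wrist","scene","side"),.008,(.4385,-.115,.513))
find("tub_oblong",("wrist","scene","side"),0,(.643,-.304,.0))
find("lid_oblong",("wrist","scene","side"),0,(.6286,.29,-.03))
moves([.643,-.3,.2],1.571+.07)
E
```

```text
tub_square wrist [ 0.439  -0.1139  0.5172] 0.88
tub_square scene [ 0.4396 -0.1172  0.5059] 0.72
tub_square side [ 0.4396 -0.1152  0.5421] 0.67
tub_square joint [ 0.4392 -0.1146  0.5176] 0.9
tub_oblong wrist [ 0.6355 -0.3026  0.0482] 10.09
tub_oblong scene [ 0.6372 -0.3073  0.117 ] 0.64
tub_oblong side [ 0.6367 -0.2999  0.0278] 1.91
tub_oblong joint [ 0.637  -0.3064  0.1093] 5.88
lid_oblong wrist [0.6359 0.2776 0.3459] 5.39
lid_oblong scene [ 0.6273  0.2904 -0.0362] 1.06
lid_oblong side [ 0.629   0.2909 -0.0267] 0.84
lid_oblong joint [ 0.6289  0.2905 -0.0113] 4.88
 t 26.87 at [ 0.439  -0.1154  0.2291] 2.0839 -> rows [-8.699  2.904  0.97 ] wz 4.23
```

Request:
{"fn": "step_arm", "kwargs": {"plan": [[[-1.1,0.33,0.5,0,0,-1.1],[-2.2,0.66,0.5,0,0,-2.2],[-3.3,1,0.5,0,0,-3.3],[-4.4,1.32,0.5,0,0,-4.4],[-5.5,1.65,0.5,0,0,-5.5],[-6.6,2,0.5,0,0,-6.6],[-7.7,2.32,0.5,0,0,-7.7],[-8.76,2.64,0.5,0,0,-8.8]]]}}

```text
time_s: 27.53
ee_pos: [0.6379, -0.3067, 0.2137]
eef_rot: [3.142, -0.0, 3.011]
force: [0.4, -0.2, 0.4]
grip_width: 0.0938
grip_force: 0.0
```

Request:
{"fn": "step_arm", "kwargs": {"plan": [[[0,0,0,0,0,-1.1],[0,0,0,0,0,-2.3],[0,0,0,0,0,-2.3],[0,0,0,0,0,-2.3],[0,0,0,0,0,-2.3]]]}}

```text
time_s: 27.95
ee_pos: [0.6369, -0.3053, 0.2144]
eef_rot: [-3.141, 0.0, -3.041]
force: [-0.2, 0.7, 0.4]
grip_width: 0.0939
grip_force: 0.0
```

```bash
python3 - <<'E'
from h import *
v=find("tub_oblong",("wrist","scene","side"),0,(.637,-.305,.1))
moves([v[0],v[1],.014],np.pi+v[2])
print(ctrl.get_obs()["qpos"])
im,P=shot("wrist","pics/w6.png")
E
```

```text
tub_oblong wrist [ 0.637  -0.3056  0.1103] 0.98
tub_oblong scene [ 0.6364 -0.3066  0.1148] 1.26
tub_oblong side [ 0.6366 -0.3068  0.0839] 1.25
tub_oblong joint [ 0.6368 -0.3059  0.1098] 1.19
 t 28.25 at [ 0.637  -0.3054  0.2143] -3.0377 -> rows [ 0.007 -0.015  6.678] wz -0.056
[-0.4989  0.6643  0.9722 -0.      1.5048 -2.1736]
```

View pics/w6.png

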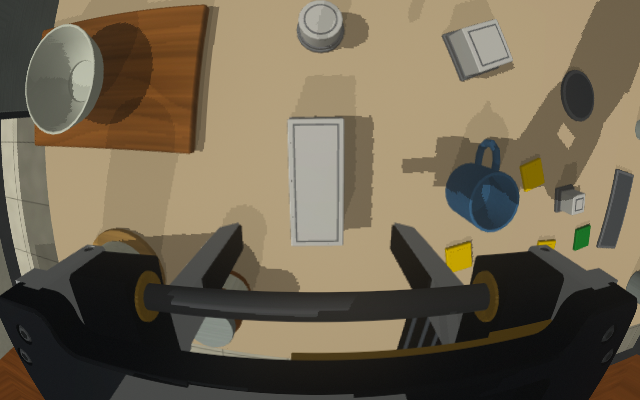

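The oblong tub (315,180) lies square between the fingers, all else in place. Grasp it.

Request:
{"fn": "step_arm", "kwargs": {"plan": [[[0,-0.01,1.3,0,0,-0.06],[0,-0.01,2.6,0,0,-0.06],[0,-0.01,3.9,0,0,-0.06],[0,-0.01,5.2,0,0,-0.06],[0,-0.01,6.1,0,0,-0.06],[0,-0.01,6.5,0,0,-0.06],[0,-0.01,6.64,0,0,-0.06],[0,-0.01,6.64,0,0,-0.06]]]}}

```text
time_s: 28.97
ee_pos: [0.6373, -0.3059, 0.0153]
eef_rot: [-3.141, 0.0, -3.031]
force: [0.3, 0.8, 0.4]
grip_width: 0.0944
grip_force: 0.0
```

Request:
{"fn": "step_arm", "kwargs": {"plan": [[[0,0,0,0,0,0],[0,0,0,0,0,0],[0,0,0,0,0,0],[0,0,0,0,0,0],[0,0,0,0,0,0],[0,0,0,0,0,0],[0,0,0,0,0,0]]], "grip": 0.55, "squeeze": 20}}

```text
time_s: 29.55
ee_pos: [0.6372, -0.3059, 0.0155]
eef_rot: [-3.141, 0.001, -3.031]
force: [-1.5, -0.1, 5.3]
grip_width: 0.0618
grip_force: 20.0
```

Request:
{"fn": "step_arm", "kwargs": {"plan": [[[0,0,0,0,0,0],[0,0,-0.2,0,0,0],[0,0,-0.6,0,0,0],[0,0,-1.2,0,0,0],[0,0,-2,0,0,0],[0,0,-3,0,0,0],[0,0,-4.2,0,0,0],[0,0,-4.2,0,0,0]]]}}

```text
time_s: 30.22
ee_pos: [0.6392, -0.3069, 0.1501]
eef_rot: [-3.135, 0.009, -3.03]
force: [0.0, 0.1, 0.7]
grip_width: 0.0619
grip_force: 20.0
```

```bash
python3 - <<'E'
from h import *
o=ctrl.get_obs();print(o["qpos"])
find("tub_oblong",("wrist",),o["ee_pos"][2]-.014,(.637,-.305,.11))
moves([.6285,.2905,.022],np.pi-.03)
E
```

```text
[-0.4993  0.7004  1.0607 -0.0001  1.3692 -2.1812]
tub_oblong wrist [ 0.6393 -0.3065  0.1163] 38.24
 t 30.32 at [ 0.6375 -0.3061  0.1432] -3.0306 -> rows [-1.904 19.796  4.041] wz 1.347
```

Request:
{"fn": "step_arm", "kwargs": {"plan": [[[0,0.6,-0.3,0,0,0],[0,1.6,-0.6,0,0,0],[-0.1,2.8,-0.6,0,0,0],[-0.2,4,-0.6,0,0,0],[-0.4,5.2,-0.6,0,0,0],[-0.6,6.4,-0.6,0,0,0],[-0.8,7.6,-0.6,0,0,0],[-0.9,8.8,-0.6,0,0,0]]]}}

```text
time_s: 30.98
ee_pos: [0.634, -0.0385, 0.1576]
eef_rot: [3.141, -0.002, -3.031]
force: [0.9, 0.4, -0.4]
grip_width: 0.0619
grip_force: 20.0
```

Request:
{"fn": "step_arm", "kwargs": {"plan": [[[-0.1,1.2,0,0,0,0.15],[-0.2,2.4,0,0,0,0.3],[-0.3,3.6,0,0,0,0.45],[-0.4,4.8,0,0,0,0.6],[-0.5,6,0,0,0,0.75],[-0.6,7.2,0,0,0,0.9],[-0.7,8.4,0,0,0,1.1],[-0.8,9.4,0,0,0,1.35]]]}}

```text
time_s: 31.65
ee_pos: [0.6261, 0.2448, 0.1575]
eef_rot: [-3.141, -0.002, 3.111]
force: [1.3, -0.9, -1.2]
grip_width: 0.0618
grip_force: 20.0
```

Request:
{"fn": "step_arm", "kwargs": {"plan": [[[-0.1,0.6,0,0,0,0],[-0.1,1,0,0,0,0],[-0.1,1,0,0,0,0],[-0.1,1,0,0,0,0]]]}}

```text
time_s: 31.98
ee_pos: [0.6309, 0.2719, 0.158]
eef_rot: [-3.141, -0.001, 3.112]
force: [-0.4, -0.6, -1.0]
grip_width: 0.0618
grip_force: 20.0
```

```bash
python3 - <<'E'
from h import *
o=ctrl.get_obs()
moves([.6285,.2905,.0235],np.pi-.03)
im,P=shot("wrist","pics/w7.png")
cands=ctrl.masks_of("lid_oblong","wrist")
find("lid_oblong",("wrist","scene","side"),0,(.6285,.29,-.03))
find("tub_oblong",("wrist","scene","side"),o["ee_pos"][2]-.0155,(*o["ee_pos"][:2],-.03))
E
```

```text
t 31.98 at [0.6309 0.2719 0.158 ] 3.1116 -> rows [0.098 0.619 4.483] wz 0.0
lid_oblong scene [ 0.6268  0.2898 -0.0284] 0.97
lid_oblong side [ 0.6279  0.2904 -0.0258] 1.05
lid_oblong joint [ 0.6274  0.2902 -0.0253] 1.02
tub_oblong scene [ 0.6313  0.2718 -0.0273] 4.58
tub_oblong side [ 0.6193  0.2585 -0.3829] 12.28
tub_oblong joint [ 0.6297  0.2711 -0.0597] 11.48
```

View pics/w7.png

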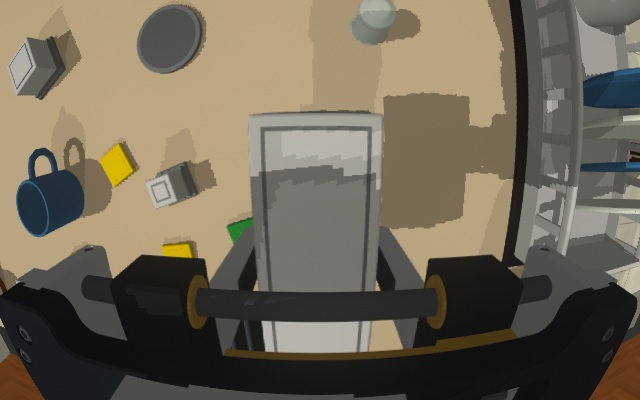

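```bash
python3 - <<'E'
from h import *
im,P=shot("scene")
for uv in((380,88),(487,155)):print(plane(P,np.array(uv),0.,(.6,.3)))
for uv in((384,60),(488,125)):print([plane(P,np.array(uv),z,(.6,.3)).round(3) for z in(.05,.1,.15)])
moves([.6284,.2904,.0235],np.pi-.029)
E
```

```text
[0.3047 0.5294]
[0.7423 0.5589]
[array([0.248, 0.6  ]), array([0.288, 0.548]), array([0.328, 0.495])]
[array([0.684, 0.615]), array([0.7  , 0.562]), array([0.715, 0.509])]
 t 32.73 at [0.6311 0.2724 0.1589] 3.1113 -> rows [0.11  0.596 4.514] wz -0.013
```

Rack is at y ≥ 0.53, clear. Held tub spans (250–380, 112–355) in the wrist view, straight. Lower.

Request:
{"fn": "step_arm", "kwargs": {"plan": [[[0.1,0.6,0,0,0,0],[0.1,0.6,0.8,0,0,0],[0.1,0.6,1.8,0,0,0],[0.1,0.6,2.8,0,0,0],[0.1,0.6,3.6,0,0,0],[0.1,0.6,4,0,0,0],[0.1,0.6,4.15,0,0,0],[0.1,0.6,4.15,0,0,0]]]}}

```text
time_s: 33.4
ee_pos: [0.6287, 0.2905, 0.0342]
eef_rot: [-3.141, -0.001, 3.111]
force: [-0.7, 0.5, 0.2]
grip_width: 0.0622
grip_force: 20.0
```

Request:
{"fn": "step_arm", "kwargs": {"plan": [[[0,0,0,0,0,0],[0,0,0,0,0,0]]]}}

```text
time_s: 33.57
ee_pos: [0.6295, 0.2908, 0.0364]
eef_rot: [3.14, 0.003, 3.111]
force: [-0.2, 0.3, -0.5]
grip_width: 0.0617
grip_force: 20.0
```

```bash
python3 - <<'E'
from h import *
o=ctrl.get_obs()
moves([.6284,.2904,.0235],np.pi-.029)
find("tub_oblong",("scene","side"),o["ee_pos"][2]-.0155,(*o["ee_pos"][:2],-.03))
E
```

```text
t 33.57 at [0.6295 0.2908 0.0364] 3.1113 -> rows [ 0.037 -0.016  0.429] wz -0.013
tub_oblong scene [0.6326 0.2846 0.0125] 3.56
tub_oblong side [ 0.619  0.279 -0.311] 13.41
tub_oblong joint [ 0.6282  0.2884 -0.0562] 11.53
```

Request:
{"fn": "step_arm", "kwargs": {"plan": [[[0.02,-0.01,0.15,0,0,0],[0.02,-0.01,0.27,0,0,0],[0.02,-0.01,0.33,0,0,0],[0.02,-0.01,0.37,0,0,0],[0.02,-0.01,0.39,0,0,0],[0.02,-0.01,0.39,0,0,0],[0.02,-0.01,0.39,0,0,0]]]}}

```text
time_s: 34.35
ee_pos: [0.6282, 0.2902, 0.0235]
eef_rot: [-3.142, 0.0, 3.111]
force: [-4.6, -0.8, 7.3]
grip_width: 0.062
grip_force: 20.0
```

Request:
{"fn": "step_arm", "kwargs": {"plan": [[[0,0,0.01,0,0,0],[0,0,0.02,0,0,0],[0,0,0.02,0,0,0]]]}}

```text
time_s: 34.6
ee_pos: [0.6282, 0.2902, 0.0235]
eef_rot: [-3.142, 0.0, 3.111]
force: [-6.7, -2.7, 12.9]
grip_width: 0.0619
grip_force: 20.0
```

Request:
{"fn": "step_arm", "kwargs": {"plan": [[[0,0,-0.02,0,0,0],[0,0,-0.02,0,0,0],[0,0,-0.02,0,0,0],[0,0,-0.02,0,0,0],[0,0,-0.02,0,0,0],[0,0,-0.02,0,0,0]]], "grip": 1}}

```text
time_s: 35.1
ee_pos: [0.628, 0.2902, 0.0225]
eef_rot: [-3.142, -0.0, 3.111]
force: [-0.5, -0.3, 0.5]
grip_width: 0.0936
grip_force: 0.0
```

Request:
{"fn": "step_arm", "kwargs": {"plan": [[[0,0,-0.6,0,0,0],[0,0,-1.6,0,0,0],[0,0,-2.9,0,0,0],[0,0,-4.2,0,0,0],[0,0,-5.5,0,0,0],[0,0,-6.5,0,0,0],[0,0,-7,0,0,0],[0,0,-7,0,0,0]]]}}

```text
time_s: 35.77
ee_pos: [0.629, 0.2906, 0.2373]
eef_rot: [3.139, 0.006, 3.111]
force: [0.7, 0.5, 0.3]
grip_width: 0.0937
grip_force: 0.0
```

```bash
python3 - <<'E'
from h import *
im,P=shot("wrist")
find("tub_oblong",("wrist","scene","side"),.008,(.6283,.2903,-.03))
find("mug",("wrist",),0,(.627,-.091,0))
c=P(np.array([[.6283,.29,.03]]))[0].astype(int);print(c)
a=cv2.resize(im[max(c[1]-110,0):c[1]+90,c[0]-60:c[0]+60,::-1],(360,600),interpolation=cv2.INTER_CUBIC)
im,P=shot("side");c=P(np.array([[.6283,.29,.03]]))[0].astype(int)
b=cv2.resize(im[c[1]-75:c[1]+75,c[0]-55:c[0]+55,::-1],(440,600),interpolation=cv2.INTER_CUBIC)
cv2.imwrite("pics/f1.png",cv2.hconcat([a,b]))
E
```

```text
tub_oblong wrist [ 0.628   0.29   -0.0304] 1.31
tub_oblong scene [ 0.6276  0.2886 -0.0706] 0.75
tub_oblong side [ 0.6267  0.2911 -0.0244] 0.58
tub_oblong joint [ 0.6276  0.2902 -0.0324] 1.02
mug wrist [ 0.6279 -0.0882  1.0614] 7.42
[315 175]
```

View pics/f1.png

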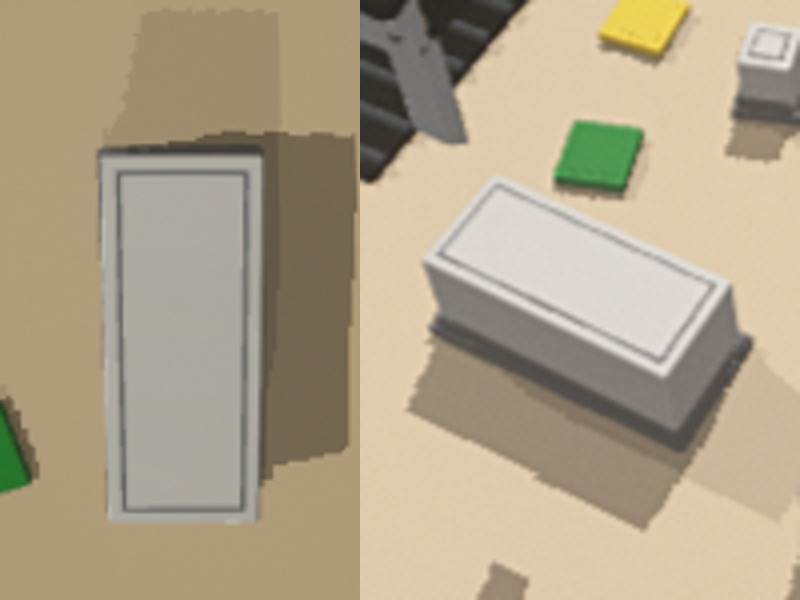

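The oblong tub sits square on its lid, with an even dark margin all round (side crop 430–750). All four tubs are placed and the robot is clear.

```bash
python3 -c "
from station import ctrl
print(ctrl.hand_in())"
```

```text
the job is handed in; nothing more can be done
None
```

I took the stack apart from the top down and set all four tubs upside down on their own lids; by the cameras each is about centred, within 1–2 mm, and the square and oblong ones line up with their lids. The spare lid and mug were not touched, and the job was handed in at about 36 s of the 128 s allowed (no verdict was shown).

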